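Set the grinding carriage and lock it with its stop clip

ROBOT

A 6-joint arm with a two-finger parallel gripper is mounted at the origin on the work surface. World frame = base frame: x ahead of the robot, y to its left, z up, the work surface at z = 0. Lengths are in m, angles in rad, forces in N, time in s.
With the tool pointing down it reaches from about 0.375 to 0.9 m from the base axis. Payload 3.1 kg.
Tool frame: the origin (TCP) lies on the centre line of the jaws, within the pads' length; the fingertips stand robot.tip_reach ahead of it and the grasp point (between the pads) lies 8 mm behind it (robot.tip_reach is the distance from the TCP to the fingertips, in m); z points along the fingers, y is the line along which they close (so a half turn about z gives the same grasp; the last joint's range is limited). The gripper opens to 87 mm and grips with 3 to 60 N. Pads are 19 mm wide; open, the fingers measure 117 mm over their backs; the gripper's body (75 mm by 190 mm) begins 51 mm behind the grasp point.
Start: joints at [1.004, 0.527, 1.433, -0, 1.181, -0.178], TCP at [0.237, 0.578, 0.234] pointing down, gripper open.
Joint ranges: [-3.08, 3.08], [-0.75, 2.2], [0.22, 2.44], [-1.43, 4.57], [0, 2.65], [-2.85, 2.85]. Speed limits (rad/s): [2.79, 2.79, 3.14, 3.14, 3.14, 3.14].

INTERFACE

Orientations are given as a unit quaternion [x, y, z, w].
In Python, from rig import robot gives the robot as it stands.
- The arm moves only by the tool jog_arm, never from a script. Its argument "motion" is one flat list of numbers, 7 for each row, row after row: the shift along the tool's x, y, z scaled (see below), then the turn, a rotation vector about the tool's x, y, z scaled (see below), then the gripper's target within -1 to 1 (shut at 1, half-way at 0, fully open at -1). In form: [x, y, z, rx, ry, rz, hand, x, y, z, rx, ry, rz, hand, ...]. A call has 1 to 12 rows; each row shifts and turns the commanded pose from where the row before left it, along the tool's axes as they then stand; what a row does not reach is not made up. The controller multiplies each number of a shift by 4 cm and each number of a turn by 4 degrees. A row lasts 1/8 s, in which the tool goes at most 62.5 mm and 10.7 degrees, less where a joint would pass 70% of its speed; a pose out of reach is approached as far as the arm can. A call with a number of a shift or a turn outside -1 to 1 is refused whole. A call with a gripper value outside its range is refused whole. The fingers move at their own pace and stop on an object; "grip_force" is the grip in N (left out, the last holds). Time passes only in rows, so rows that do not move let the fingers close. It gives the time, the measured TCP pose, the force, the opening and the grip force at its end, in the units of the state.
- robot.get_obs(): the state, without advancing time (a new reading comes with each control period).
- robot.camera(name): name is "scene" or "side" or "wrist"; returns the picture (420x560x3 uint8, blue, green, red); there is no depth.
- robot.calibration(name): a dict with "fx", "fy", "cx", "cy" (pixels), "R" (3x3) and "t" (3): a world point X has camera coordinates R X + t; the wrist camera has in their place "T_tool_cam" (4x4, takes a point from camera to tool coordinates, whose origin is the TCP and whose axes are the flange's). Camera axes: x right, y down, z forward; pixel columns grow to the right and rows downward; lengths in m; the calibration is good to about 2 mm. A picture is of the moment at which its call begins: read the wrist's pose just before it. calibration takes no time and is no camera call.
- robot.hand_in(): hands the job in; it is judged then, once.
The state is a dict: "time": time; "q": joint angles; "joint_velocities": joint speeds; "joint_torque": joint torques, N m; "position": TCP position; "tool_rot": TCP orientation; "ft_force": force on the tool from outside, world axes, zero at the start; "moment": the same for the moment, N m; "grip_width": finger opening in m; "grip_force": force on a finger pad.
Only numpy, scipy, OpenCV 4.12 (cv2) and the standard library are available. Lean on these libraries where they do the work, as an engineer would, in place of code of your own. Each camera call takes 0.05 s, during which the arm holds its last target. There are 200 camera calls.

TASK

On the green slide fixture, crank the three-spoke handwheel until the carriage's pointer lines up with the fixed index pointer; move the carriage by the wheel only, do not shove it. Then take the stop clip out of its wooden stand and press it, legs down, fully home on the round guide rod in the gap between the carriage and the end bracket, leaving the pointers in line. Leave the bin, the file and the grinding disc where they are.

Things in the scene. Friction and masses are not known exactly. Their poses are not given: they have to be found in the camera images.
- fixture: Slide fixture, fixed. Green base 180 x 360 x 18 mm. Its +y is the sliding direction, z up, origin on the bench under the guide rod: steel, 30 mm diameter, along y at height 90 mm. At the -y end the end bracket: 46 mm wide (x), 155 mm tall, inner face at fixture y = -100 mm. Beside the gap (fixture +x and -x of the 46 mm wide faces) fingers have free room down to 65 mm height.
- carriage: Carriage sliding on the rod, driven by the handwheel. Dark face plate towards the bracket, 46 mm wide, 155 mm tall; behind it (fixture +y, from 12 mm on) a steel rest 111 mm high, 100 mm wide. Origin: bracket-side face of the face plate, at bench height under the rod, axes as the fixture's. Gap to the bracket: 33 mm when the pointers are in line.
- handwheel (a joint): Handwheel angle, rad. Grows counter-clockwise seen from above; the carriage then moves away from the bracket (fixture +y), 9 mm per rad. Gap = 2 mm + 9 mm per rad; pointers in line at 3.44. Starts between 0.3 and 1.3, turns from -0.1 to 5.6. Friction torque about 0.4 Nm; stays where it is left.
- wheel_hub (a point): Handwheel centre, on its upright axis, 140 mm high (mid-rim); turns with the wheel. At fixture x = 0, y = 160 mm. Rim: round bar 16 mm thick, 62 mm radius to its middle. Hub 32 mm diameter. Three 11 mm spokes 120 degrees apart, one along this point's +x. Pinch the rim from above between two spokes, a finger inside and one outside; below the wheel nothing within 39 mm.
- pointer_tip (a point): Tip of the thin steel pointer on the carriage rest's far (+x) edge, 110 mm high; moves with the carriage. Axes as the fixture's.
- index_tip (a point): Tip of the fixed thin steel index pointer on the base's post, facing the carriage pointer, 110 mm high. Axes as the fixture's. In line means the same fixture y.
- seat (a point): Point fixed to the fixture on the rod's axis, at the middle of the 33 mm gap: 90 mm high, fixture y = -83.5 mm. Axes as the fixture's.
- clip: Stop clip: upturned U, 76 mm tall, origin between its feet at their underside, z up. Rigid top block 60 (x) x 28 (y) mm, from 42 to 76 mm up. Two sprung legs, 56 mm over outsides, lips 25 mm apart 16 mm up. Own y goes along the rod (either way round). Pressed down it snaps over the rod (about 10 N); home: block on the rod, origin 27 mm under the rod's axis. Stands on its feet. About 0.26 kg.
- stand: Dark wooden stand, fixed, 130 (x) x 50 (y) mm, origin under its middle. Its 6 mm floor carries the clip, clip x along stand x. Two cheeks, 84 mm tall (as high as the clip's top), flank the clip's 60 mm width, 4 mm off each side: here it can be gripped only across its 28 mm thickness, along y; in the fixture's gap (2.5 mm spare each side) only across its 60 mm width.
- bin: Red open plastic bin, 160 x 200 x 90 mm, loose, origin under its middle. Bystander.
- file: Flat file with a wooden handle, 275 mm long along its x, 24 mm high, loose on the bench. Bystander.
- disc: Grey grinding disc lying flat, 120 mm diameter, 30 mm high, loose. Bystander.
Not all that is in view belongs to the job. Leave any blue or yellow look-alike of the clip alone.

How it is judged:
By the outcome, as a careful person would: the job done as asked, in the order asked, and still so for the second after the job is handed in, with the robot touching nothing.
It also fails if it takes over 72 s, if anything falls off the work surface, if the arm or the gripper's body presses on something with over 40 N, if the wrist force passes 120 N, or if a joint passes its speed limit or range.

## Working session

There is one attempt and no reset: what is moved stays moved. The work goes in short steps, Python scripts to look and compute and a tool call to move; the robot and the scene stay as the last step left them, time stands still between calls to the robot, and variables do not carry over. Pictures are saved under pics/ and viewed, at most 10 in all, crops included, and the job is handed in when it is done.

Besides the shell and the picture viewer there is one more tool, called after "Emit:" by a JSON object that holds its "api" and its "payload". jog_arm: Moves the arm, as the interface text tells. Shifts and turns lie within -1 to 1; 1 stands for 4 cm of shift or 4 degrees of turn. Its arguments: {"type":"object","properties":{"motion":{"type":"array","items":{"type":"number"}},"grip_force":{"type":"number"}},"required":["motion"]}

```bash
ls; mkdir -p pics; python3 - <<'E'
from rig import robot
import cv2,numpy as np
print(robot.tip_reach, {k:np.round(v,3) for k,v in robot.get_obs().items()})
for n in("scene","side","wrist"):
    im=robot.camera(n); cv2.imwrite(f"pics/{n}0.png",im)
    c=robot.calibration(n); print(n,{k:np.round(v,4).tolist() for k,v in c.items()})
E
```

```text
pics
0.011 {'time': np.float64(0.0), 'q': array([ 1.004,  0.528,  1.434, -0.   ,  1.181, -0.178]), 'joint_velocities': array([ 0.   , -0.001,  0.   ,  0.001, -0.   ,  0.001]), 'joint_torque': array([ -0.   , -44.004, -17.659,   0.063,   0.058,  -0.   ]), 'position': array([0.237, 0.578, 0.233]), 'tool_rot': array([ 0.193,  0.981, -0.001, -0.   ]), 'ft_force': array([-0.132,  0.119,  0.253]), 'moment': array([-0.042, -0.022, -0.026]), 'grip_force': np.float64(0.0), 'grip_width': np.float64(0.087)}
scene {'fx': 486.4062, 'fy': 486.4062, 'cx': 273.7579, 'cy': 205.1089, 'R': [[0.7935, 0.6086, 0.0058], [0.4482, -0.578, -0.682], [-0.4117, 0.5437, -0.7314]], 't': [-0.4883, -0.1481, 1.6378]}
side {'fx': 484.2667, 'fy': 484.2667, 'cx': 278.2882, 'cy': 211.6995, 'R': [[0.694, -0.7198, -0.0119], [-0.4055, -0.3772, -0.8327], [0.5949, 0.5827, -0.5536]], 't': [-0.3805, 0.3617, 1.014]}
wrist {'fx': 303.293, 'fy': 303.293, 'cx': 282.596, 'cy': 208.3872, 'T_tool_cam': [[0.0008, -0.9661, -0.2581, 0.0699], [1.0, 0.0005, 0.0012, 0.0008], [-0.001, -0.2581, 0.9661, -0.1515], [0.0, 0.0, 0.0, 1.0]]}
```

View pics/scene0.png

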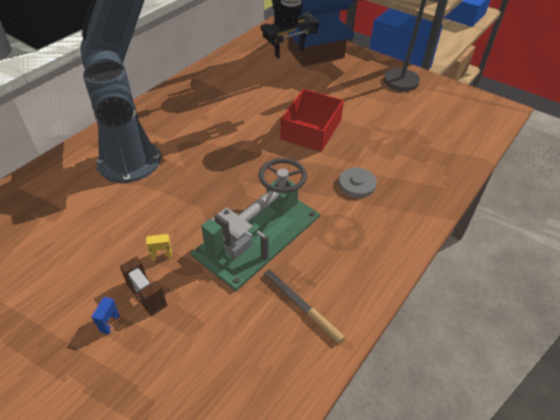

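View pics/side0.png

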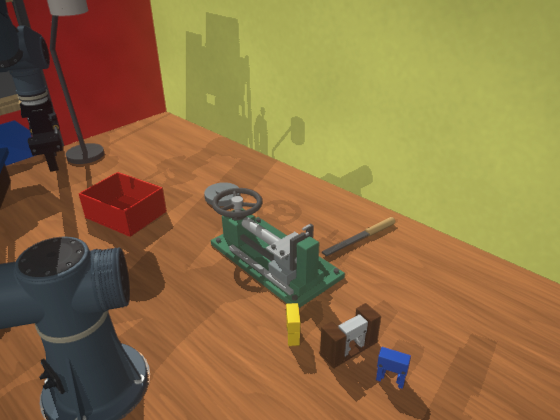

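The scene view shows the wheel rim centred at about (283,176), the fixture base corners at (319,213), (235,287) and (193,253), and the clip's light top in the stand at (140,280). The side view shows the wheel at (237,203) and the clip top at (352,327).

```bash
cat > h.py <<'E'
from rig import robot
import cv2,numpy as np
from scipy.spatial.transform import Rotation as Ro
def cam(n,obs=None):
    c=robot.calibration(n); K=np.array([[c["fx"],0,c["cx"]],[0,c["fy"],c["cy"]],[0,0,1]])
    if n=="wrist":
        T=np.eye(4);T[:3,:3]=Ro.from_quat(obs["tool_rot"]).as_matrix();T[:3,3]=obs["position"]
        M=np.linalg.inv(T@np.array(c["T_tool_cam"]));return K,M[:3,:3],M[:3,3]
    return K,np.array(c["R"]),np.array(c["t"])
def onz(C,uv,z):
    K,R,t=C;d=R.T@np.linalg.inv(K)@np.array([*uv,1.]);o=-R.T@t
    return o+d*(z-o[2])/d[2]
def proj(C,X):
    K,R,t=C;p=K@(R@np.asarray(X,float)+t);return p[:2]/p[2]
def tri(C1,a,C2,b):
    P=[K@np.c_[R,t] for K,R,t in(C1,C2)]
    X=cv2.triangulatePoints(P[0],P[1],np.array(a,float),np.array(b,float)).ravel();return X[:3]/X[3]
E
python3 - <<'E'
from h import *
S,D=cam("scene"),cam("side")
print("wheel",onz(S,(283,176),.14),onz(D,(237,203),.14),tri(S,(283,176),D,(237,203)))
print("clip",onz(S,(140,280),.082),onz(D,(352,327),.082))
for uv in((319,213),(235,285),(193,251)):print("base",onz(S,uv,.018))
for uv in((343,271),(297,302),(212,243)):print("baseD",onz(D,uv,.018))
for n,C in(("scene",S),("side",D)):
    im=cv2.imread(f"pics/{n}0.png").astype(int);b,g,r=im[...,0],im[...,1],im[...,2]
    m=((g>r*1.35)&(g>b*1.1)&(g>40)).astype(np.uint8)
    k,l,st,_=cv2.connectedComponentsWithStats(m);i=1+st[1:,4].argmax();print(n,st[i])
    h=cv2.convexHull(cv2.findContours((l==i).astype(np.uint8),0,2)[0][0]);print(cv2.approxPolyDP(h,3,True).reshape(-1,2).tolist())
E
```

```text
wheel [0.53960436 0.14094409 0.14      ] [0.53265093 0.14078567 0.14      ] [0.53670391 0.1452182  0.13572299]
clip [ 0.44697831 -0.32989729  0.082     ] [ 0.42938368 -0.33370037  0.082     ]
base [0.64611652 0.18266017 0.018     ]
base [ 0.61374372 -0.16579641  0.018     ]
base [ 0.44772546 -0.15191008  0.018     ]
baseD [ 0.62296242 -0.16555755  0.018     ]
baseD [ 0.45419098 -0.15457331  0.018     ]
baseD [0.46429667 0.18239781 0.018     ]
scene [ 214  201  105   88 1762]
[[318, 214], [236, 288], [214, 270], [297, 201]]
side [ 290  237   54   67 1492]
[[311, 237], [343, 274], [322, 291], [294, 302], [290, 282], [297, 243]]
```

Emit:
{"api": "jog_arm", "payload": {"motion": [-1,-0.95,-0.4,0,0,0,0,-1,-0.95,-0.4,0,0,0,0,-1,-0.95,-0.4,0,0,0,0,-1,-0.95,-0.4,0,0,0,0,-1,-0.95,-0.3,0,0,0,0,-1,-0.95,-0.3,0,0,0,0,-1,-0.95,-0.3,0,0,0,0,-1,-0.95,-0.3,0,0,0,0,-1,-0.95,-0.2,0,0,0,0,-1,-0.95,0,0,0,0,0,-1,-0.95,0,0,0,0,0,-1,-0.95,0,0,0,0,0]}}

```text
time: 1.65
position: [0.5085, -0.0273, 0.3534]
tool_rot: [0.193, 0.981, 0.0, -0.0]
ft_force: [-0.4, -0.6, 0.1]
grip_width: 0.0436
grip_force: 0.0
```

Emit:
{"api": "jog_arm", "payload": {"motion": [0,0,0,0,0,0,0,0,0,0,0,0,0,0,0,0,0,0,0,0,0]}}

```text
time: 2.02
position: [0.5074, -0.0243, 0.3535]
tool_rot: [0.192, 0.981, 0.0, -0.0]
ft_force: [-0.5, 0.5, 0.7]
grip_width: 0.0434
grip_force: 0.0
```

```bash
python3 - <<'E'
from h import *
import pickle
o=robot.get_obs();pickle.dump(o,open("o1.pkl","wb"));im=robot.camera("wrist");cv2.imwrite("pics/w1.png",im)
print(o["time"],o["position"],o["tool_rot"],o["q"].round(3))
cv2.imwrite("pics/w1v.png",cv2.resize(im,(800,600)))
E
```

```text
2.025 [ 0.50743546 -0.0243033   0.35345872] [ 1.92394578e-01  9.81317556e-01  1.57406649e-04 -3.95066198e-04] [-0.268  0.239  1.554  0.     1.349 -1.452]
```

View pics/w1v.png

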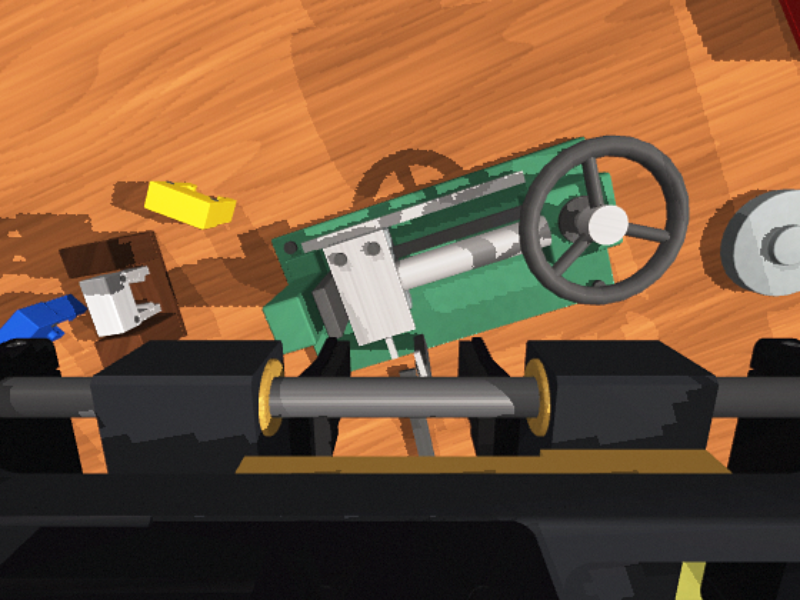

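The wrist view (800x600) shows the wheel centred at (604,220), with spokes towards (590,160), (665,235) and (555,272). The clip top is a quad (80,283), (122,270), (135,328), (97,336). The base's near edge runs from (272,238) to (583,138), and the carriage pointer is at (393,350).

```bash
python3 - <<'E'
from h import *
import pickle
o=pickle.load(open("o1.pkl","rb"));W=cam("wrist",o);im=cv2.imread("pics/w1.png")
s=lambda u,v:(u*.7,v*.7)
f=lambda u,v,z:onz(W,s(u,v),z).round(4)
# wheel rim
hsv=cv2.cvtColor(im,cv2.COLOR_BGR2HSV)
m=((hsv[...,1]<60)&(hsv[...,2]<110)).astype(np.uint8)
box=np.zeros_like(m);box[85:220,358:490]=1
m=cv2.morphologyEx(m*box,cv2.MORPH_OPEN,np.ones((3,3),np.uint8))
n,l,st,ce=cv2.connectedComponentsWithStats(m);i=1+st[1:,4].argmax();print(st[i])
c=max(cv2.findContours((l==i).astype(np.uint8),0,1)[0],key=cv2.contourArea).reshape(-1,2)
P=np.array([onz(W,p,.14)[:2] for p in c]);(cx,cy),r=cv2.minEnclosingCircle(P.astype(np.float32));print("wheel",cx,cy,r)
e=cv2.fitEllipse(P.astype(np.float32));print(e)
C=np.array(e[0])
for p in((590,165),(662,235),(555,272)):
    q=f(*p,.14)[:2]-C;print("spoke",np.degrees(np.arctan2(q[1],q[0])),np.hypot(*q))
print("hubtop",f(608,225,.15))
# base edge
a,b=f(272,238,.018),f(583,138,.018);print("edge",a,b,np.linalg.norm(a-b),np.degrees(np.arctan2(b[1]-a[1],b[0]-a[0])))
a,b=f(303,247,.018),f(524,177,.018);print("rail dir",np.degrees(np.arctan2(b[1]-a[1],b[0]-a[0])))
# rest top edges z=.111
for p in((325,247),(384,230),(415,328),(362,347)):print("rest",f(*p,.111))
print("ptr",f(396,357,.11))
for p in((80,283),(122,270),(135,328),(97,336)):print("clip",f(*p,.082))
m=((hsv[...,1]<40)&(hsv[...,2]>150)).astype(np.uint8);m[:,130:]=0
n,l,st,ce=cv2.connectedComponentsWithStats(m);i=1+st[1:,4].argmax();print(st[i],ce[i])
E
```

```text
[ 358   95  124  118 5255]
wheel 0.5346038937568665 0.14100158214569092 0.074053555727005
((0.5360103845596313, 0.1431005448102951), (0.13765554130077362, 0.13943344354629517), 135.27175903320312)
spoke 174.9454983808373 0.048800151659226694
spoke 57.42245195710361 0.05328278437214553
spoke -62.162444686102624 0.05394310615113512
hubtop [0.5368 0.1442 0.15  ]
edge [ 0.4436 -0.1563  0.018 ] [0.4729 0.1964 0.018 ] 0.35391493328199647 85.2511470921691
rail dir 85.17304190824495
rest [ 0.4691 -0.0848  0.111 ]
rest [ 0.4751 -0.029   0.111 ]
rest [ 0.5724 -0.0376  0.111 ]
rest [ 0.5711 -0.0925  0.111 ]
ptr [ 0.5935 -0.0661  0.11  ]
clip [ 0.4114 -0.3334  0.082 ]
clip [ 0.4158 -0.2875  0.082 ]
clip [ 0.4733 -0.3074  0.082 ]
clip [ 0.466  -0.3483  0.082 ]
[  56  187   57   49 1355] [ 80.68708487 212.84944649]
```

Emit:
{"api": "jog_arm", "payload": {"motion": [0,0,0,0,0,1,0,0,0,0,0,0,1,0,0,0,0,0,0,1,0,0,0,0,0,0,1,0,0,0,0,0,0,1,0,0,0,0,0,0,1,0,0,0,0,0,0,1,0,0,0,0,0,0,1,0,0,0,0,0,0,1,0,0,0,0,0,0,1,0,0,0,0,0,0,1,0,0,0,0,0,0,1,0]}}

```text
time: 3.58
position: [0.5078, -0.0243, 0.3538]
tool_rot: [0.576, 0.818, 0.0, 0.0]
ft_force: [0.4, 0.4, -0.0]
grip_width: 0.0432
grip_force: 0.0
```

Emit:
{"api": "jog_arm", "payload": {"motion": [0,0,0,0,0,1,0,0,0,0,0,0,1,0,0,0,0,0,0,1,0,0,0,0,0,0,1,0,0,0,0,0,0,1,0,0,0,0,0,0,0.78,0,0.9,0.45,0.3,0,0,0,0,0.9,0.45,0.6,0,0,0,0,0.9,0.45,0.8,0,0,0,0,0.9,0.4,0.8,0,0,0,0,0.6,0.3,0.5,0,0,0,0,0,0,0,0,0,0,0]}}

```text
time: 5.08
position: [0.5987, 0.1399, 0.2317]
tool_rot: [0.726, 0.687, -0.001, -0.001]
ft_force: [-0.6, -0.6, 0.6]
grip_width: 0.0435
grip_force: 0.0
```

```bash
python3 - <<'E'
from h import *
o=robot.get_obs();im=robot.camera("wrist");cv2.imwrite("pics/w2.png",im);print(o["time"],o["position"],o["tool_rot"],o["q"].round(3))
W=cam("wrist",o)
for a in range(0,360,15):
    p=proj(W,[.536+.062*np.cos(np.radians(a)),.1431+.062*np.sin(np.radians(a)),.14]);cv2.circle(im,tuple(int(x) for x in p),2,(0,0,255),-1)
cv2.imwrite("pics/w2v.png",im)
E
```

```text
5.075 [0.59871075 0.1398763  0.23165296] [ 0.72621507  0.68746487 -0.00142619 -0.00129853] [0.048 0.517 1.458 0.    1.17  0.103]
```

View pics/w2v.png

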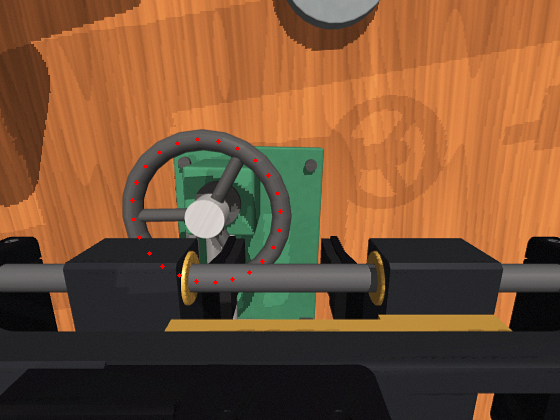

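The predicted rim points lie on the rim's centreline (left at column 133, top at row 139, right at column 281), so the wheel centre holds. Descending and gripping.

Emit:
{"api": "jog_arm", "payload": {"motion": [0,0,0.8,0,0,0,0,0,0,0.8,0,0,0,0,0,0,0.5,0,0,0,0,0,0,0.39,0,0,0,0,0,0,0,0,0,0,0,0,0,0,0,0,0,1,0,0,0,0,0,0,1,0,0,0,0,0,0,1,0,0,0,0,0,0,1], "grip_force": 40}}

```text
time: 6.25
position: [0.5967, 0.1376, 0.1342]
tool_rot: [0.728, 0.686, -0.003, -0.003]
ft_force: [-6.6, 0.0, 6.2]
grip_width: 0.0153
grip_force: 39.8
```

Emit:
{"api": "jog_arm", "payload": {"motion": [0.108,-0.004,0,0,0,-1,1,0.108,-0.004,0,0,0,-1,1,0.108,-0.004,0,0,0,-1,1,0.108,-0.004,0,0,0,-1,1,0.108,-0.004,0,0,0,-1,1,0.108,-0.004,0,0,0,-1,1,0.108,-0.004,0,0,0,-1,1,0.108,-0.004,0,0,0,-1,1]}}

```text
time: 7.25
position: [0.5907, 0.1701, 0.1342]
tool_rot: [0.51, 0.86, -0.001, -0.001]
ft_force: [-3.2, -1.7, 3.1]
grip_width: 0.0158
grip_force: 40.1
```

```bash
cat > wh.py <<'E'
from h import *
o=robot.get_obs();d=o["position"][:2]-[.536,.1431]
M=Ro.from_quat(o["tool_rot"]).as_matrix()
print(o["time"],"phi",np.degrees(np.arctan2(d[1],d[0])).round(1),"r",np.hypot(*d).round(4),"tool y yaw",np.degrees(np.arctan2(M[1,1],M[0,1])).round(1),"F tool",(M.T@o["ft_force"]).round(1),o["moment"].round(2),o["q"][5].round(2),o["grip_width"].round(4))
E
python3 wh.py
```

```text
Traceback (most recent call last):
  File "wh.py", line 4, in <module>
    print(o["time"],"phi",np.degrees(np.arctan2(d[1],d[0])).round(1),"r",np.hypot(*d).round(4),"tool y yaw",np.degrees(np.arctan2(M[1,1],M[0,1])).round(1),"F tool",(M.T@o["ft_force"]).round(1),o["moment"].round(2),o["q"][5].round(2),o["grip_width"].round(4))
                                                                                                                                                                                                                                         ^^^^^^^^^^^^^^^^^^^^^
AttributeError: 'float' object has no attribute 'round'
```

Emit:
{"api": "jog_arm", "payload": {"motion": [0.108,-0.004,0,0,0,-1,1,0.108,-0.004,0,0,0,-1,1,0.108,-0.004,0,0,0,-1,1,0.108,-0.004,0,0,0,-1,1,0.108,-0.004,0,0,0,-1,1,0.108,-0.004,0,0,0,-1,1,0.108,-0.004,0,0,0,-1,1,0.108,-0.004,0,0,0,-1,1,0.108,-0.004,0,0,0,-1,1,0.108,-0.004,0,0,0,-1,1,0.108,-0.004,0,0,0,-1,1,0.108,-0.004,0,0,0,-1,1]}}

```text
time: 8.75
position: [0.5528, 0.202, 0.1342]
tool_rot: [0.117, 0.993, 0.001, 0.001]
ft_force: [-0.1, 2.8, -1.3]
grip_width: 0.0158
grip_force: 40.3
```

Emit:
{"api": "jog_arm", "payload": {"motion": [0.108,-0.004,0,0,0,-1,1,0.108,-0.004,0,0,0,-1,1,0.108,-0.004,0,0,0,-1,1,0.108,-0.004,0,0,0,-1,1,0.108,-0.004,0,0,0,-1,1,0.108,-0.004,0,0,0,-1,1,0.108,-0.004,0,0,0,-1,1,0.108,-0.004,0,0,0,-1,1,0.108,-0.004,0,0,0,-1,1,0.108,-0.004,0,0,0,-1,1,0,0,0,0,0,0,1,0,0,0,0,0,0,1]}}

```text
time: 10.25
position: [0.5095, 0.1986, 0.1342]
tool_rot: [-0.229, 0.973, 0.002, 0.0]
ft_force: [-3.8, 8.2, 0.5]
grip_width: 0.0157
grip_force: 39.8
```

```bash
sed -i 's/o\["grip_width"\].round(4)/o["grip_width"]/' wh.py; python3 wh.py; python3 - <<'E'
from h import *
a=robot.camera("scene");b=robot.camera("side");cv2.imwrite("pics/s2.png",a);cv2.imwrite("pics/d2.png",b)
ca=cv2.resize(a[190:290,190:323],(800,600),interpolation=2);cb=cv2.resize(b[180:300,220:380],(800,600),interpolation=2)
cv2.imwrite("pics/s2v.png",ca)
E
```

```text
10.25 phi 115.5 r 0.0615 tool y yaw 116.5 F tool [-0.2  9.1 -0.4] [ 1.26  0.35 -0.19] -1.87 0.015678090926282355
```

View pics/s2v.png

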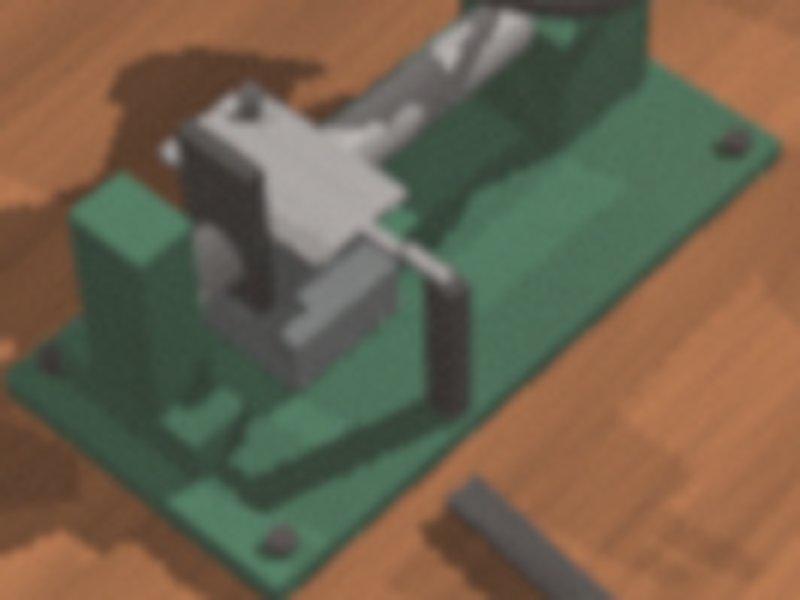

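The scene crop shows the carriage pointer (410,250) nearly meeting the index tip (445,275), with the gap open to roughly 30 mm. I'll refine the wheel's start angle from the spokes in the earlier picture.

```bash
python3 - <<'E'
from h import *
im=cv2.imread("pics/w2.png");hsv=cv2.cvtColor(im,cv2.COLOR_BGR2HSV)
o={"position":np.array([0.59871075,0.1398763,0.23165296]),"tool_rot":np.array([0.72621507,0.68746487,-0.00142619,-0.00129853])}
W=cam("wrist",o);c=np.array([.536,.1431])
# dark-grey profile along circles r=30..45 mm, z=.14
for r in(.03,.035,.04,.045):
    A=np.arange(0,360,.5);v=[]
    for a in A:
        u=proj(W,[*(c+r*np.array([np.cos(np.radians(a)),np.sin(np.radians(a))])),.14]);x,y=u.astype(int)
        p=hsv[y,x];v.append(p[1]<70 and 40<p[2]<120 and y<235)
    v=np.array(v,int);d=np.flatnonzero(np.diff(v));print(r,[(A[i],A[j]) for i,j in zip(d[:-1],d[1:]) if v[i+1] and A[j]-A[i]>4])
E
```

```text
0.03 [(np.float64(36.5), np.float64(42.5)), (np.float64(45.0), np.float64(64.5)), (np.float64(169.5), np.float64(189.5))]
0.035 [(np.float64(46.5), np.float64(63.0)), (np.float64(170.5), np.float64(187.5))]
0.04 [(np.float64(48.5), np.float64(62.0)), (np.float64(171.0), np.float64(186.0))]
0.045 [(np.float64(49.0), np.float64(61.5)), (np.float64(99.5), np.float64(113.0)), (np.float64(172.0), np.float64(185.0))]
```

Emit:
{"api": "jog_arm", "payload": {"motion": [0.108,-0.004,0,0,0,-1,1,0.108,-0.004,0,0,0,-1,1,0.108,-0.004,0,0,0,-1,1,0.09,-0.003,0,0,0,-0.83,1,0,0,0,0,0,0,1,0,0,0,0,0,0,1]}}

```text
time: 11.1
position: [0.4952, 0.1894, 0.1342]
tool_rot: [-0.357, 0.934, 0.002, -0.0]
ft_force: [-3.1, 9.2, 1.2]
grip_width: 0.0155
grip_force: 39.8
```

```bash
python3 wh.py
```

```text
11.1 phi 131.4 r 0.0617 tool y yaw 131.8 F tool [-3.8  8.9 -1.1] [ 1.45  0.44 -0.06] -2.15 0.015471912133540452
```

Emit:
{"api": "jog_arm", "payload": {"motion": [0,0,0,0,0,0,0,0,0,0,0,0,0,0,0,0,0,0,0,0,0,0,0,-0.6,0,0,0,0,0,0,-0.8,0,0,0,0,0,0,-0.8,0,0,1,0,0,0,-0.6,0,0,1,0,0,0,0,0,0,1,0,0,0,0,0,0,1,0,0,0,0,0,0,1,0,0,0,0,0,0,1,0,0,0,0,0,0,1,0]}}

```text
time: 12.6
position: [0.4968, 0.1864, 0.246]
tool_rot: [-0.12, 0.993, -0.0, 0.0]
ft_force: [0.3, 0.3, 0.5]
grip_width: 0.0436
grip_force: 0.0
```

Emit:
{"api": "jog_arm", "payload": {"motion": [0,0,0,0,0,1,0,0,0,0,0,0,1,0,0,0,0,0,0,1,0,0,0,0,0,0,1,0,0,0,0,0,0,1,0,0,0,0,0,0,1,0,-1,-0.7,0,0,0,1,0,-1,-0.7,0,0,0,0.3,0,-1,-0.7,0,0,0,0,0,-1,-0.7,0,0,0,0,0,-1,-0.7,0,0,0,0,0,-0.67,-0.6,0,0,0,0,0]}}

```text
time: 14.1
position: [0.6776, -0.03, 0.2457]
tool_rot: [0.134, 0.991, -0.0, 0.0]
ft_force: [0.4, 0.3, 0.6]
grip_width: 0.0433
grip_force: 0.0
```

Emit:
{"api": "jog_arm", "payload": {"motion": [0,0,0,0,0,0,0,0,0,0,0,0,0,0]}}

```text
time: 14.35
position: [0.6756, -0.0273, 0.2455]
tool_rot: [0.133, 0.991, 0.0, -0.001]
ft_force: [-0.3, 0.1, 0.4]
grip_width: 0.0435
grip_force: 0.0
```

```bash
python3 - <<'E'
from h import *
import pickle
o=robot.get_obs();pickle.dump(o,open("o3.pkl","wb"));im=robot.camera("wrist");cv2.imwrite("pics/w3.png",im)
print(o["time"],o["position"],o["tool_rot"],o["q"].round(3))
cv2.imwrite("pics/w3v.png",cv2.resize(im,(800,600)))
E
```

```text
14.35 [ 0.67556823 -0.02733326  0.24551347] [ 1.33188301e-01  9.91090392e-01  2.52063637e-04 -8.05488493e-04] [-0.206  0.588  1.279  0.     1.276 -1.509]
```

View pics/w3v.png

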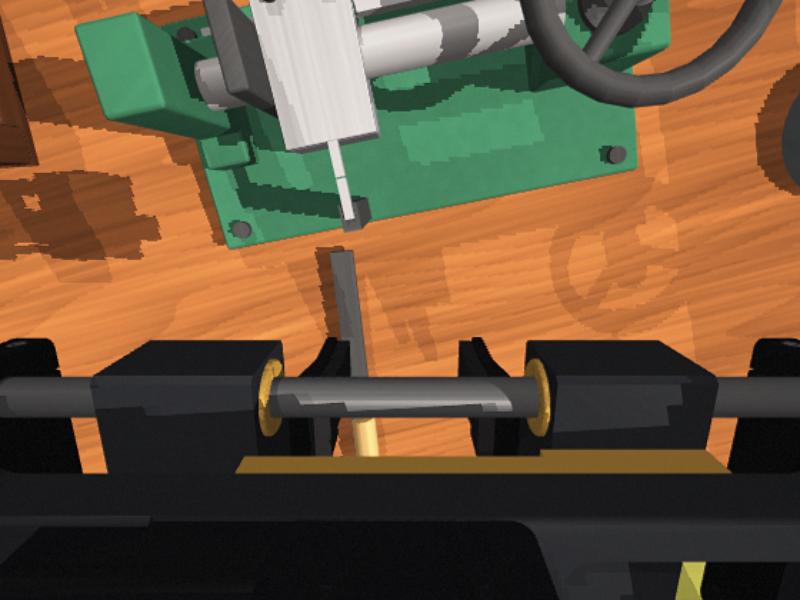

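The picture shows the carriage pointer from (333,142) to (340,177) and the index from (341,178) to (349,218), about in line. The bracket's top right edge runs from (137,13) to (165,105), and the +x base edge from (228,248) to (637,166). Measuring these now.

```bash
python3 - <<'E'
from h import *
import pickle
o=pickle.load(open("o3.pkl","rb"));W=cam("wrist",o);im=cv2.imread("pics/w3.png");g=cv2.cvtColor(im,cv2.COLOR_BGR2HSV)
f=lambda u,v,z:onz(W,(u*.7,v*.7),z)
a,b=f(228,248,.018),f(637,166,.018);yaw=np.arctan2(b[1]-a[1],b[0]-a[0])-np.pi/2;print("yaw",np.degrees(yaw),a,b,np.linalg.norm(a-b))
yaw=np.radians(-4.8)
w=np.array([.536,.1431]);ey=np.array([-np.sin(yaw),np.cos(yaw)]);ex=np.array([np.cos(yaw),np.sin(yaw)]);O=w-.16*ey
print("origin",O,"seat",O-.0835*ey)
fx=lambda p:(np.array([(p[:2]-O)@ex,(p[:2]-O)@ey])*1000).round(1)
for r in range(100,154,2):
    s=g[r,225:255];k=np.flatnonzero((s[:,1]<60)&(s[:,2]>130))+225
    if len(k):print(r,k.min(),k.max(),fx(onz(W,(k.mean(),r),.11)))
for p in((77,27),(137,13),(165,105),(107,118)):print("brk",fx(f(*p,.155)))
for p in((228,248),(637,166)):print("base",fx(f(*p,.018)))
print("facepl",fx(f(228,40,.155)), "file", f(342,250,.02), f(367,450,.02))
E
```

```text
yaw -4.113281749430787 [ 0.62169218 -0.17127227  0.018     ] [0.64726823 0.18437595 0.018     ] 0.3565666716220532
origin [ 0.52261155 -0.01633886] seat [ 0.51562445 -0.09954601]
100 229 236 [ 53.3 -24.1]
102 230 237 [ 55.2 -23.6]
104 230 237 [ 56.8 -24. ]
106 231 238 [ 58.6 -23.5]
108 231 238 [ 60.3 -23.9]
110 231 239 [ 62.1 -23.8]
112 232 239 [ 63.8 -23.7]
114 232 239 [ 65.5 -24.1]
116 233 240 [ 67.4 -23.6]
118 233 240 [ 69.1 -24. ]
120 234 241 [ 70.9 -23.5]
122 234 241 [ 72.6 -23.9]
124 235 242 [ 74.7 -22.4]
126 235 242 [ 76.2 -23.7]
128 236 243 [ 78.1 -23.2]
130 236 243 [ 79.9 -23.6]
132 237 244 [ 81.8 -23.1]
134 237 244 [ 83.5 -23.5]
136 238 244 [ 85.3 -23.4]
138 238 244 [ 87.1 -23.8]
140 238 245 [ 88.9 -23.7]
142 239 245 [ 90.8 -23.7]
144 239 246 [ 92.6 -23.6]
146 240 246 [ 94.5 -23.5]
148 240 246 [ 96.3 -23.9]
150 241 247 [ 98.2 -23.4]
152 241 247 [100.  -23.8]
brk [ -17.5 -130.1]
brk [-18.  -98.8]
brk [ 24.6 -98.7]
brk [  25.1 -130.4]
base [ 111.7 -146.1]
base [107.4 210.4]
facepl [  1.6 -58.2] file [ 0.64952705 -0.07489568  0.02      ] [ 0.84676507 -0.11054934  0.02      ]
```

The pointers agree to within about 0.3 mm. Going to the stand.

Emit:
{"api": "jog_arm", "payload": {"motion": [0.18,-1,0,0,0,0,-0.4,0.18,-1,0,0,0,0,-0.4,0.18,-1,0,0,0,0,-0.4,0.18,-1,0,0,0,0,-0.4,0.18,-1,0,0,0,0,-0.4,0.18,-1,0,0,0,0,-0.4,0.18,-1,0,0,0,0,-0.4,0.18,-1,0.3,0,0,0,-0.4,0.18,-0.8,0.3,0,0,0,-0.4,0,0,0,0,0,0,-0.4,0,0,0,0,0,0,-0.4]}}

```text
time: 15.78
position: [0.5214, -0.3486, 0.2223]
tool_rot: [0.132, 0.991, 0.0, 0.0]
ft_force: [0.3, 1.3, 0.1]
grip_width: 0.061
grip_force: 0.0
```

```bash
python3 - <<'E'
from h import *
import pickle
o=robot.get_obs();pickle.dump(o,open("o4.pkl","wb"));im=robot.camera("wrist");cv2.imwrite("pics/w4.png",im)
print(o["time"],o["position"],o["tool_rot"],o["q"].round(3))
cv2.imwrite("pics/w4v.png",cv2.resize(im,(800,600)))
E
```

```text
15.775 [ 0.52143322 -0.34857806  0.22233322] [1.32455380e-01 9.91188901e-01 3.45197595e-04 1.25797350e-04] [-7.680e-01  5.430e-01  1.438e+00  1.000e-03  1.161e+00 -2.073e+00]
```

View pics/w4v.png

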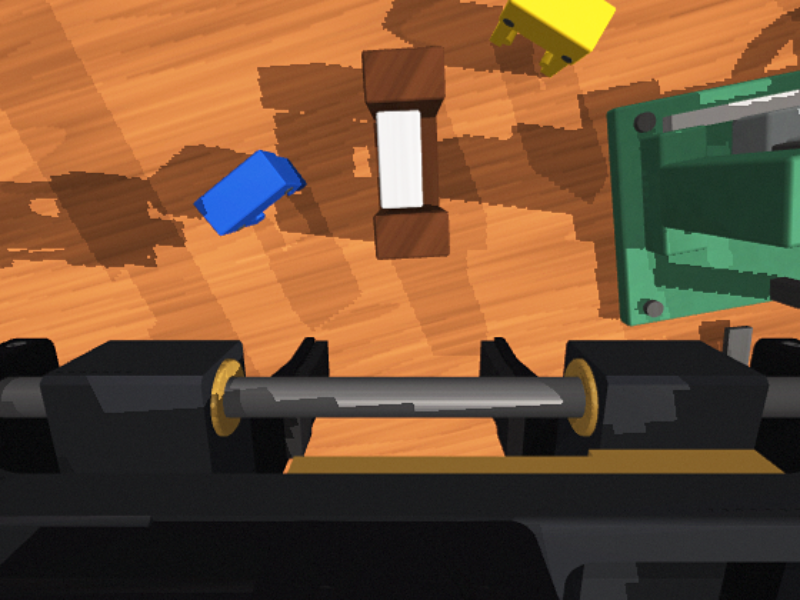

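The clip's white top quad is (377,111), (419,110), (424,208), (381,207). The bench between it and the fixture, around (520,270), is clear.

```bash
python3 - <<'E'
from h import *
import pickle
o=pickle.load(open("o4.pkl","rb"));W=cam("wrist",o);im=cv2.imread("pics/w4.png")
f=lambda u,v,z:onz(W,(u*.7,v*.7),z)
hsv=cv2.cvtColor(im,cv2.COLOR_BGR2HSV);m=((hsv[...,1]<60)&(hsv[...,2]>150)).astype(np.uint8);m[:,:240]=0;m[:,320:]=0;m[160:]=0
c=max(cv2.findContours(m,0,1)[0],key=cv2.contourArea).reshape(-1,2)
P=np.array([onz(W,p+0.0,.082)[:2] for p in c]).astype(np.float32)*1000
print(cv2.minAreaRect(P))
for p in((377,111),(419,110),(424,208),(381,207)):print(f(*p,.082).round(4))
for p in((362,52),(443,47),(450,257),(376,258)):print("stand",f(*p,.084).round(4))
for p in((520,270),(630,322)):print("bench",f(*p,0).round(4))
M=Ro.from_quat(o["tool_rot"]).as_matrix();c=np.r_[np.array(cv2.minAreaRect(P)[0])/1000,.06]
print("delta tool units",(M.T@(c-o["position"])/.04).round(2),np.degrees(np.arctan2(M[1,1],M[0,1])))
E
```

```text
((440.6837158203125, -328.108642578125), (27.297515869140625, 59.15715026855469), 77.11705017089844)
[ 0.4087 -0.3341  0.082 ]
[ 0.415  -0.3086  0.082 ]
[ 0.474  -0.3206  0.082 ]
[ 0.4659 -0.3478  0.082 ]
stand [ 0.3751 -0.3336  0.084 ]
stand [ 0.3852 -0.286   0.084 ]
stand [ 0.5099 -0.3118  0.084 ]
stand [ 0.4975 -0.3602  0.084 ]
bench [ 0.5534 -0.25    0.    ]
bench [ 0.6268 -0.163   0.    ]
delta tool units [ 2.08 -0.04  4.06] 74.77699723957214
```

Emit:
{"api": "jog_arm", "payload": {"motion": [0.8,-0.02,0.4,0,0,0,-0.4,0.8,-0.02,0.4,0,0,0,-0.4,0.48,0,0.3,0,0,0,-0.4,0,0,0.3,0,0,-0.58,-0.4,0,0,0.2,0,0,0,-0.4,0,0,0,0,0,0,-0.4,0,0,0,0,0,0,-0.4]}}

```text
time: 16.7
position: [0.4411, -0.3297, 0.1584]
tool_rot: [0.113, 0.994, -0.0, 0.0]
ft_force: [0.2, -0.0, 0.7]
grip_width: 0.0609
grip_force: 0.0
```

```bash
python3 - <<'E'
from h import *
o=robot.get_obs();M=Ro.from_quat(o["tool_rot"]).as_matrix()
print(o["position"],(M.T@(np.array([.4407,-.3281,.058])-o["position"])/.04).round(3),np.degrees(np.arctan2(M[1,1],M[0,1])))
E
```

```text
[ 0.44110992 -0.32965031  0.15841971] [0.021 0.037 2.51 ] 77.0763824812944
```

Emit:
{"api": "jog_arm", "payload": {"motion": [0.02,0.037,0.7,0,0,0,-0.4,0,0,0.7,0,0,0,-0.4,0,0,0.7,0,0,0,-0.4,0,0,0.41,0,0,0,-0.4,0,0,0,0,0,0,-0.4,0,0,0,0,0,0,1,0,0,0,0,0,0,1,0,0,0,0,0,0,1,0,0,0,0,0,0,1,0,0,0,0,0,0,1], "grip_force": 25}}

```text
time: 17.95
position: [0.4402, -0.3283, 0.0579]
tool_rot: [0.113, 0.994, -0.0, 0.0]
ft_force: [-0.2, -0.6, 2.6]
grip_width: 0.0278
grip_force: 24.9
```

Emit:
{"api": "jog_arm", "payload": {"motion": [0,0,-0.6,0,0,0,1,0,0,-0.8,0,0,0,1,0,0,-0.8,0,0,0,1,0,0,-0.3,0,0,0,1,-0.75,0.6,0,0,0,0,1,-0.75,0.6,0,0,0,0,1,-0.75,0.6,0,0,0,0,1,-0.66,0.61,0,0,0,0,1,0,0,0.5,0,0,-1,1,0,0,0.7,0,0,-1,1,0,0,0.5,0,0,-0.12,1,0,0,0,0,0,0,1]}}

```text
time: 19.45
position: [0.5728, -0.2586, 0.0863]
tool_rot: [0.039, 0.999, 0.002, -0.003]
ft_force: [0.7, 0.8, -3.6]
grip_width: 0.0278
grip_force: 24.9
```

Emit:
{"api": "jog_arm", "payload": {"motion": [0,0,0,0,0,0,1]}}

```text
time: 19.58
position: [0.575, -0.2602, 0.0894]
tool_rot: [0.039, 0.999, 0.0, -0.0]
ft_force: [0.4, -0.6, -2.6]
grip_width: 0.0278
grip_force: 24.9
```

Emit:
{"api": "jog_arm", "payload": {"motion": [0,0,0.5,0,0,0,1,0,0,0.35,0,0,0,1,0,0,0.06,0,0,0,1,0,0,0.03,0,0,0,1,0,0,0,0,0,0,1,0,0,0,0,0,0,1]}}

```text
time: 20.32
position: [0.5753, -0.2604, 0.0525]
tool_rot: [0.039, 0.999, -0.0, 0.0]
ft_force: [-0.9, 0.1, -2.9]
grip_width: 0.0277
grip_force: 24.9
```

Emit:
{"api": "jog_arm", "payload": {"motion": [0,0,0.02,0,0,0,1,0,0,0,0,0,0,1]}}

```text
time: 20.58
position: [0.5753, -0.2604, 0.0519]
tool_rot: [0.039, 0.999, -0.0, 0.0]
ft_force: [-0.7, 0.4, 1.8]
grip_width: 0.0277
grip_force: 24.8
```

Emit:
{"api": "jog_arm", "payload": {"motion": [0,0,0,0,0,0,0,0,0,0,0,0,0,-0.3,0,0,0,0,0,0,-0.3,0,0,-0.6,0,0,0,-0.3,0,0,-0.8,0,0,0,-0.3,0,0,-0.7,0,0,0,-0.3,0,0,0,0,0,1,-1,0,0,0,0,0,1,-1,0,0,0,0,0,1,-1,0,0,0,0,0,1,-1,0,0,0,0,0,1,-1,0,0,0,0,0,1,-1]}}

```text
time: 22.08
position: [0.5749, -0.2601, 0.135]
tool_rot: [0.247, 0.969, 0.0, -0.0]
ft_force: [0.3, 0.1, 0.6]
grip_width: 0.0868
grip_force: 0.0
```

Emit:
{"api": "jog_arm", "payload": {"motion": [0,0,0,0,0,1,-1,0,0,0,0,0,1,-1,0,0,0,0,0,1,-1,0,0,0,0,0,1,-1,0,0,0,0,0,1,-1,0,0,0,0,0,1,-1,0,0,0,0,0,1,-1,0,0,0,0,0,1,-1,0,0,0,0,0,1,-1,0,0,0,0,0,1,-1,0,0,0,0,0,1,-1,0,0,0,0,0,1,-1]}}

```text
time: 23.58
position: [0.5749, -0.2601, 0.135]
tool_rot: [0.62, 0.785, -0.0, -0.0]
ft_force: [-0.5, -0.4, 0.3]
grip_width: 0.0871
grip_force: 0.0
```

Emit:
{"api": "jog_arm", "payload": {"motion": [-1,0,-0.8,0,0,1,-1,-1,0,-0.8,0,0,1,-1,0,0,0,0,0,1,-1,0,0,0,0,0,1,-1,0,0,0,0,0,0.5,-1,0,0,0,0,0,0,-1,0,0,0,0,0,0,-1]}}

```text
time: 24.45
position: [0.5909, -0.3383, 0.199]
tool_rot: [0.734, 0.679, -0.0, -0.0]
ft_force: [0.2, -0.5, -0.5]
grip_width: 0.0869
grip_force: 0.0
```

```bash
python3 - <<'E'
from h import *
import pickle
o=robot.get_obs();pickle.dump(o,open("o5.pkl","wb"));im=robot.camera("wrist");cv2.imwrite("pics/w5.png",im)
print(o["time"],o["position"],o["tool_rot"],o["q"].round(3))
cv2.imwrite("pics/w5v.png",cv2.resize(im,(800,600)))
E
```

```text
24.45 [ 0.59092276 -0.33829331  0.19898149] [ 7.33908087e-01  6.79248768e-01 -2.69759707e-05 -1.72859438e-04] [-0.684  0.64   1.314 -0.     1.188 -0.606]
```

View pics/w5v.png

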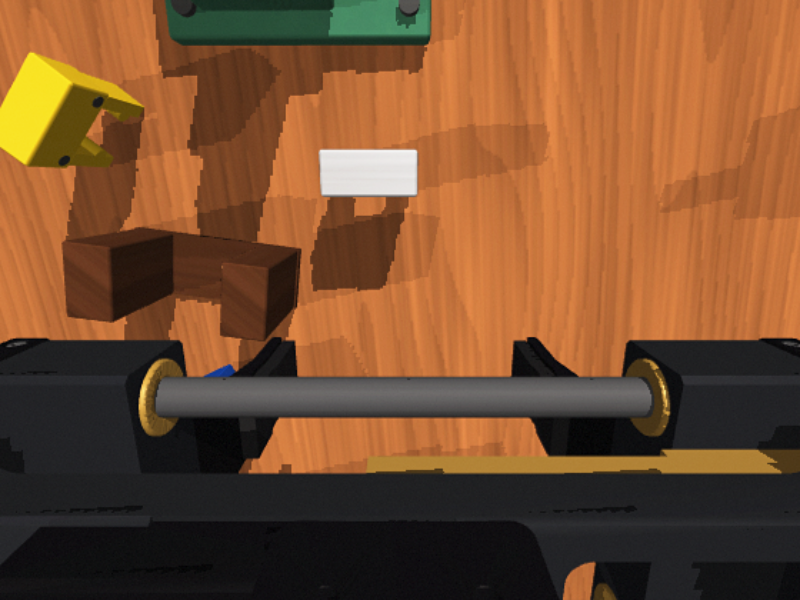

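The clip stands on the bench with its top quad (320,150), (417,150), (417,196), (320,195). It is square to the tool, and to the base edge at row 44.

```bash
python3 - <<'E'
from h import *
import pickle
o=pickle.load(open("o5.pkl","rb"));W=cam("wrist",o);im=cv2.imread("pics/w5.png")
hsv=cv2.cvtColor(im,cv2.COLOR_BGR2HSV);m=((hsv[...,1]<60)&(hsv[...,2]>150)).astype(np.uint8);m[:,:200]=0;m[:,320:]=0;m[160:]=0
c=max(cv2.findContours(m,0,1)[0],key=cv2.contourArea).reshape(-1,2)
P=np.array([onz(W,p+0.0,.076)[:2] for p in c]).astype(np.float32)*1000
r=cv2.minAreaRect(P);print(r)
M=Ro.from_quat(o["tool_rot"]).as_matrix();t=np.r_[np.array(r[0])/1000,.053]
print("units",(M.T@(t-o["position"])/.04).round(3),"tool y yaw",np.degrees(np.arctan2(M[1,1],M[0,1])))
f=lambda u,v,z:onz(W,(u*.7,v*.7),z)
a,b=f(172,39,.018),f(430,39,.018);print("base -y edge",a,b,np.degrees(np.arctan2(b[1]-a[1],b[0]-a[0])))
E
```

```text
((575.7008666992188, -260.0046081542969), (25.898052215576172, 58.77926254272461), 85.61629486083984)
units [ 1.921 -0.53   3.65 ] tool y yaw -4.43006272868368
base -y edge [ 0.44617811 -0.1607092   0.018     ] [ 0.62242954 -0.1742044   0.018     ] -4.378475161083355
```

Emit:
{"api": "jog_arm", "payload": {"motion": [0.9,-0.25,0,0,0,0,-1,0.9,-0.25,0.4,0,0,0,-1,0.12,-0.03,0.6,0,0,0,-1,0,0,0.7,0,0,0,-1,0,0,0.8,0,0,0,-1,0,0,0.7,0,0,0,-1,0,0,0.43,0,0,0,-1,0,0,0,0,0,0,-1,0,0,0,0,0,0,1,0,0,0,0,0,0,1,0,0,0,0,0,0,1,0,0,0,0,0,0,1], "grip_force": 35}}

```text
time: 26.0
position: [0.5758, -0.2604, 0.0547]
tool_rot: [0.734, 0.679, -0.0, 0.0]
ft_force: [-1.5, 0.6, 2.6]
grip_width: 0.0594
grip_force: 35.0
```

Emit:
{"api": "jog_arm", "payload": {"motion": [0,0,-0.6,0,0,0,1,0,0,-0.9,0,0,0,1,0,0,-0.9,0,0,0,1,0,0,-0.9,0,0,0,1,0,0,-0.7,0,0,0,1,0.55,-0.6,-0.3,0,0,0,1,0.55,-0.6,0,0,0,0,1,0.55,-0.56,0,0,0,0,1,0,0,0,0,0,0,1,0,0,0,0,0,0,1]}}

```text
time: 27.25
position: [0.5112, -0.1894, 0.2259]
tool_rot: [0.734, 0.679, 0.0, 0.001]
ft_force: [0.2, -0.1, -3.0]
grip_width: 0.0599
grip_force: 35.0
```

```bash
python3 - <<'E'
from h import *
import pickle
o=robot.get_obs();pickle.dump(o,open("o6.pkl","wb"));im=robot.camera("wrist");cv2.imwrite("pics/w6.png",im)
print(o["time"],o["position"],o["tool_rot"],o["q"].round(3))
cv2.imwrite("pics/w6v.png",cv2.resize(im,(800,600)))
E
```

```text
27.25 [ 0.51124915 -0.18935362  0.22594554] [7.34147721e-01 6.78989555e-01 8.54221720e-05 5.47594122e-04] [-0.56   0.43   1.643 -0.     1.068 -0.482]
```

View pics/w6v.png

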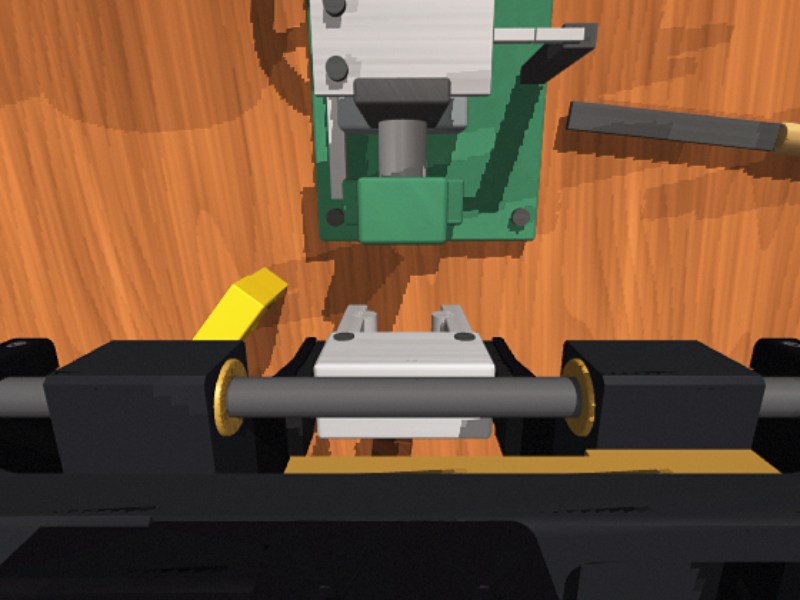

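The bracket's top inner edge runs from (358,178) to (448,180). The face plate's top front edge is at rows 98-120 around columns 354-450, the rod's sides are at columns 379 and 426, and the clip is held level. Now measuring the seat precisely.

```bash
python3 - <<'E'
from h import *
import pickle
o=pickle.load(open("o6.pkl","rb"));W=cam("wrist",o);im=cv2.imread("pics/w6.png")
M=Ro.from_quat(o["tool_rot"]).as_matrix();p0=o["position"]
T=lambda u,v,z:(M.T@(onz(W,(u,v),z)-p0)*1000).round(1)[:2]
hsv=cv2.cvtColor(im,cv2.COLOR_BGR2HSV);green=((hsv[...,0]>55)&(hsv[...,0]<95)&(hsv[...,1]>60))
for r in range(124,168,6):
    k=np.flatnonzero(green[r,215:350])+215;print("brk row",r,k.min(),k.max())
for r in(90,100,110,118):
    g=im[r,255:310].astype(int);print(r,[int(x) for x in g.mean(1)][::1])
c=[int(x) for x in im[45:130,282].astype(int).mean(1)];print("col282 rows45..",c)
# z=0.155 points for bracket inner edge; plate
print([im[r,282].tolist() for r in range(118,130)])
for v in(124,125,126):print("brk inner",v,T(282,v,.155))
for v in(54,55,68,69,70):print("plate",v,T(282,v,.155))
print("rod",T(379*.7,150*.7,.09),T(426*.7,150*.7,.09))
E
```

```text
brk row 124 222 349
brk row 130 222 349
brk row 136 222 349
brk row 142 222 349
brk row 148 223 349
brk row 154 223 349
brk row 160 223 349
brk row 166 224 349
90 [58, 62, 62, 60, 63, 62, 61, 62, 62, 61, 111, 115, 119, 122, 126, 127, 131, 132, 134, 136, 136, 131, 128, 125, 127, 129, 129, 126, 120, 119, 112, 111, 106, 103, 98, 93, 91, 90, 86, 84, 82, 77, 75, 66, 60, 62, 63, 60, 59, 53, 48, 49, 48, 51, 49]
100 [47, 47, 54, 58, 61, 61, 61, 60, 61, 54, 105, 115, 118, 121, 123, 127, 131, 131, 135, 138, 137, 133, 130, 126, 126, 128, 130, 126, 123, 116, 111, 112, 107, 102, 99, 96, 89, 88, 86, 85, 80, 76, 74, 64, 60, 61, 59, 61, 60, 62, 59, 60, 59, 60, 60]
110 [47, 60, 60, 62, 61, 61, 59, 59, 59, 58, 97, 113, 121, 123, 124, 130, 131, 135, 134, 136, 140, 133, 130, 128, 127, 126, 128, 124, 123, 118, 111, 110, 104, 104, 99, 96, 91, 88, 89, 84, 81, 78, 71, 62, 60, 60, 60, 61, 60, 60, 61, 62, 61, 61, 62]
118 [47, 46, 51, 62, 59, 61, 60, 59, 60, 58, 88, 111, 118, 121, 122, 128, 132, 134, 138, 140, 141, 136, 132, 127, 126, 128, 128, 115, 99, 99, 93, 94, 94, 94, 90, 89, 88, 87, 85, 82, 77, 144, 129,
[... 177 characters left out ...]
9, 56, 43, 32, 31, 30, 32, 30, 28, 29, 26, 28, 29, 64, 134, 129, 128, 128, 127, 127, 126, 129, 128, 126, 126, 126, 126, 127, 127, 126, 126, 127, 128, 126, 125, 124, 125, 126, 127, 126, 124, 127, 124, 126, 125, 126, 128, 127, 115, 105, 100, 102, 101, 96, 100, 118, 113, 110, 108, 108]
[[113, 115, 119], [103, 105, 108], [99, 100, 103], [101, 100, 105], [99, 100, 105], [93, 101, 95], [95, 138, 68], [115, 159, 82], [109, 153, 79], [106, 148, 76], [106, 145, 75], [105, 145, 75]]
brk inner 124 [73.5  0.3]
brk inner 125 [72.8  0.3]
brk inner 126 [72.1  0.3]
plate 54 [118.6   0.3]
plate 55 [118.    0.3]
plate 68 [109.9   0.3]
plate 69 [109.3   0.3]
plate 70 [108.7   0.3]
rod [ 90.7 -14.7] [90.7 14.8]
```

Emit:
{"api": "jog_arm", "payload": {"motion": [0.6,0,0,0,0,0,1,0.7,0,0,0,0,0,1,0.6,0,0,0,0,0,1,0.36,0,0,0,0,0,1,0,0,0,0,0,0,1,0,0,0,0,0,0,1]}}

```text
time: 28.05
position: [0.5183, -0.0998, 0.226]
tool_rot: [0.734, 0.679, -0.0, 0.0]
ft_force: [-0.1, 0.3, -3.4]
grip_width: 0.0599
grip_force: 35.0
```

```bash
cat > st.py <<'E'
from h import *
o=robot.get_obs();M=Ro.from_quat(o["tool_rot"]).as_matrix()
t=np.array([.51125,-.18935,.22595])+.0905*M[:,0];t[2]=.1177
print(o["position"].round(4),"to go units",(M.T@(t-o["position"])/.04).round(3),"F tool",(M.T@o["ft_force"]).round(1),"mom",o["moment"].round(2),np.degrees(np.arctan2(M[1,1],M[0,1])).round(2),M[2,2].round(5))
E
python3 st.py
```

```text
[ 0.5183 -0.0998  0.226 ] to go units [ 1.800e-02 -1.000e-03  2.706e+00] F tool [ 0.3 -0.1  3.4] mom [-0.08  0.03 -0.06] -4.49 -1.0
```

Descend part way, to feet at about 0.125 m (between the faces, above the rod).

Emit:
{"api": "jog_arm", "payload": {"motion": [0.018,0,0.3,0,0,0,1,0,0,0.3,0,0,0,1,0,0,0.3,0,0,0,1,0,0,0.25,0,0,0,1,0,0,0,0,0,0,1,0,0,0,0,0,0,1]}}

```text
time: 28.8
position: [0.5182, -0.0982, 0.1801]
tool_rot: [0.734, 0.679, 0.0, 0.0]
ft_force: [0.4, -0.4, -3.1]
grip_width: 0.0596
grip_force: 35.0
```

```bash
python3 st.py
```

```text
[ 0.5182 -0.0982  0.1801] to go units [-0.022  0.004  1.559] F tool [-0.4  0.4  3.1] mom [-0.07  0.04  0.08] -4.47 -1.0
```

Emit:
{"api": "jog_arm", "payload": {"motion": [-0.01,0,0.25,0,0,0,1,0,0,0.25,0,0,0,1,0,0,0.25,0,0,0,1,0,0,0.2,0,0,0,1,0,0,0.2,0,0,0,1,0,0,0.2,0,0,0,1,0,0,0.1,0,0,0,1,0,0,0,0,0,0,1,0,0,0,0,0,0,1], "grip_force": 50}}

```text
time: 29.92
position: [0.5175, -0.0984, 0.1214]
tool_rot: [0.734, 0.679, -0.0, -0.001]
ft_force: [-0.2, -0.6, -6.1]
grip_width: 0.0597
grip_force: 50.0
```

```bash
python3 st.py
```

```text
[ 0.5175 -0.0984  0.1214] to go units [-0.017  0.023  0.093] F tool [-0.6 -0.1  6.1] mom [-0.05  0.1  -0.01] -4.48 -1.0
```

Emit:
{"api": "jog_arm", "payload": {"motion": [0,0,0.06,0,0,0,1,0,0,0.04,0,0,0,1,0,0,0.03,0,0,0,1,0,0,0,0,0,0,1,0,0,0,0,0,0,1]}}

```text
time: 30.55
position: [0.5178, -0.0985, 0.1176]
tool_rot: [0.734, 0.679, 0.0, 0.0]
ft_force: [-3.0, 0.6, 5.5]
grip_width: 0.0599
grip_force: 50.0
```

```bash
python3 st.py
```

```text
[ 0.5178 -0.0985  0.1176] to go units [-0.015  0.014 -0.004] F tool [ 0.4 -3.1 -5.5] mom [0.09 0.68 0.01] -4.47 -1.0
```

Contact at the expected home height. I'll press a little more to confirm, relax, then release and rise.

Emit:
{"api": "jog_arm", "payload": {"motion": [0,0,0.03,0,0,0,1,0,0,0.02,0,0,0,1,0,0,0,0,0,0,1,0,0,0,0,0,0,1]}}

```text
time: 31.05
position: [0.5178, -0.0985, 0.1174]
tool_rot: [0.734, 0.679, 0.0, 0.001]
ft_force: [-7.1, 2.9, 19.6]
grip_width: 0.0596
grip_force: 50.0
```

```bash
python3 st.py
```

```text
[ 0.5178 -0.0985  0.1174] to go units [-0.014  0.013 -0.006] F tool [  2.3  -7.3 -19.6] mom [ 0.27  1.22 -0.03] -4.46 -1.0
```

Emit:
{"api": "jog_arm", "payload": {"motion": [0,0,-0.06,0,0,0,1,0,0,0,0,0,0,-0.6,0,0,0,0,0,0,-1,0,0,0,0,0,0,-1,0,0,0,0,0,0,-1,0,0,-0.4,0,0,0,-1,0,0,-0.8,0,0,0,-1,0,0,-0.9,0,0,0,-1,0,0,-0.9,0,0,0,-1,-0.6,0,-0.5,0,0,0,-1,-0.9,0,0,0,0,0,-1,-0.9,0,0,0,0,0,-1]}}

```text
time: 32.55
position: [0.5104, -0.1951, 0.2577]
tool_rot: [0.734, 0.679, 0.0, 0.001]
ft_force: [-0.3, 0.7, -0.7]
grip_width: 0.087
grip_force: 0.0
```

Emit:
{"api": "jog_arm", "payload": {"motion": [-0.3,0,0,0,0,0,-1,0,0,0,0,0,0,-1,0,0,0,0,0,0,-1]}}

```text
time: 32.92
position: [0.5092, -0.205, 0.2569]
tool_rot: [0.734, 0.679, 0.0, -0.001]
ft_force: [-0.6, 0.8, 0.0]
grip_width: 0.0871
grip_force: 0.0
```

```bash
python3 - <<'E'
from h import *
import pickle
o=robot.get_obs();pickle.dump(o,open("o7.pkl","wb"));im=robot.camera("wrist");cv2.imwrite("pics/w7.png",im);s=robot.camera("side")
W=cam("wrist",o);M=Ro.from_quat(o["tool_rot"]).as_matrix()
hsv=cv2.cvtColor(im,cv2.COLOR_BGR2HSV)
a=cv2.resize(im[:250,180:460],(448,400));b=cv2.resize(s[200:325,240:350],(352,400),interpolation=2)
cv2.imwrite("pics/w7v.png",np.hstack([a,b]));print(o["position"],o["time"])
E
```

```text
[ 0.50921643 -0.20496978  0.25689837] 32.925
```

View pics/w7v.png

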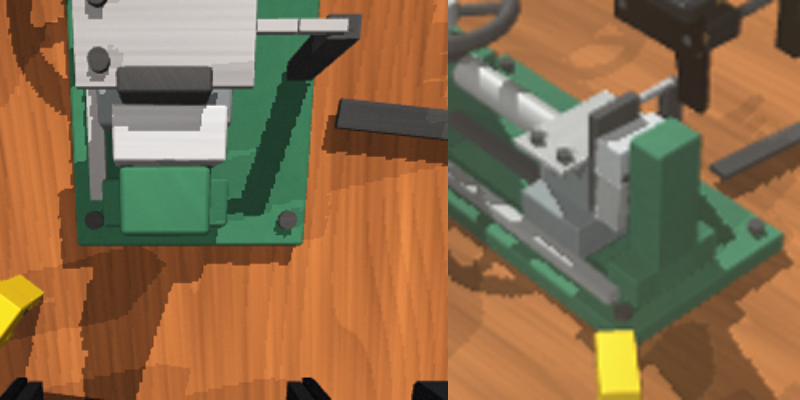

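The clip sits in the gap, with its white top at (115-225,130-165) between plate and bracket. The pointers form one straight line at row 25. One quick number check, then hand in.

```bash
python3 - <<'E'
from h import *
import pickle
o=pickle.load(open("o7.pkl","rb"));W=cam("wrist",o);im=cv2.imread("pics/w7.png");g=cv2.cvtColor(im,cv2.COLOR_BGR2HSV)
M=Ro.from_quat(o["tool_rot"]).as_matrix()
ys=[]
for c in range(344,396,3):
    k=np.flatnonzero((g[4:30,c,1]<60)&(g[4:30,c,2]>130))+4
    if len(k):ys.append(round(float((M.T@onz(W,(c,k.mean()),.11))[0]*1000),1))
print(ys)
d=abs(np.mean(ys[:7])-np.mean(ys[-7:]));print(d)
if d<.8 and len(ys)>13: print(robot.hand_in())
E
```

```text
[0.8, 0.8, 0.8, 0.8, 0.8, 0.8, 1.2, 1.2, 0.8, 1.2, 1.2, 0.8, 0.8, 0.8, 1.2, 1.2, 1.2, 1.2]
0.1714285714285716
the job is handed in; nothing more can be done
None
```

The job is handed in at about 33 s: the pointers line up to about 0.2 mm by camera, and the stop clip is pressed home on the rod in the gap, where it met a hard stop at the expected height; the bin, file and disc were left alone.

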